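# Snap the lid of a storage box shut all the way round

## Robot

A 6-joint arm with a two-finger parallel gripper is mounted at the origin on a cart in front of the work surface, level with it; the furniture and walls round the work are solid. World frame = base frame: x ahead of the robot, y to its left, z up, the work surface at z = 0. Lengths are in mm, angles in rad, forces in N, time in s.
With the tool pointing down it reaches from about 350 to 875 mm from the base axis. Payload 4.2 kg.
Tool frame: the origin (TCP) lies between the finger pads; the fingertips stand 11 mm ahead of it and the grasp point (between the pads) lies 8 mm behind it; z points along the fingers, y is the direction in which the jaws open and shut (so a half turn about z gives the same grasp; the last joint's range is limited). The gripper opens to 85 mm and grips with 20 to 120 N. Pads are 22 mm wide; open, the fingers measure 114 mm over their backs; the gripper's body (76 mm by 85 mm) begins 54 mm behind the grasp point. The pads swing forward as they close: fully open they stand 13 mm farther back than shut.
Start: joints at [-0.841, 0.385, 0.008, 0, -1.194, -0.259], TCP at [283.511, -556.975, 222.012] pointing down, gripper open.
Joint ranges: [-3.14, 3.14], [-1.21, 2.06], [-1.07, 1.41], [-3.16, 2.05], [-2.99, -0.16], [-3.1, 3.1]. Speed limits (rad/s): [2.79, 2.79, 3.14, 3.14, 3.14, 3.14].

## Interface

Orientations are given as a unit quaternion [x, y, z, w].
In Python, from bench import * gives the robot as it stands.
- The arm moves only by the tool servo_tool, never from a script. Its argument "rows" is a list of rows, each a list of 7 numbers: the opening, from 0 (shut) to 1 (fully open), then the shift along the tool's x, y, z in cm, then the turn, a rotation vector about the tool's x, y, z in degrees. A call has 1 to 12 rows; each row shifts and turns the commanded pose from where the row before left it, along the tool's axes as they then stand; what a row does not reach is not made up. A row lasts 1/10 s, in which the tool goes at most 50 mm and 8.59 degrees, less where a joint would pass 70% of its speed; a pose out of reach is approached as far as the arm can. A call is refused whole if a number of a shift passes 5 or a number of a turn 8.59, either way. A call with a gripper value outside its range is refused whole. The fingers move at their own pace and stop on an object; the grip force is fixed at half the most. Time passes only in rows, so rows that do not move let the fingers close. It gives the time, the measured TCP pose, the force and the opening at its end, in the units of the state.
- read_state(): the state, without advancing time (a new reading comes with each control period).
- get_image(name): name is "scene" or "top" or "wrist"; returns a dict with "image" (420x560x3 uint8, red, green, blue), "mtx" (3x3 intrinsics, pixels), "k1" (the pictures are not rectified: a ray, as slopes to the right and down, at radius r is drawn at 1 + k1 r^2 times it, then the intrinsics apply), "extrinsics" (4x4, takes a point from camera to world coordinates). Camera axes: x right, y up, looking along -z (the intrinsics and any distortion apply to the point x, -y, -z); pixel columns grow to the right and rows downward; lengths in mm; the calibration is good to about 2 mm. A picture is of the moment at which its call begins. There is no depth.
- job_done(): hands the job in, once; it reports no verdict.
The state is a dict: "clock": time; "joints": joint angles; "joint_vel": joint speeds; "joint_efforts": joint torques, N m; "position": TCP position; "ee_rot": TCP orientation; "contact_force": force on the tool from outside, world axes, zero at the start; "wrist_torque": the same for the moment, N m; "gripper_width": finger opening in mm.
Only numpy, scipy, OpenCV 4.12 (cv2) and the standard library are available. Lean on these libraries where they do the work, as an engineer would, in place of code of your own. Each camera call takes 0.05 s, during which the arm holds its last target. There are 200 camera calls.

## Task

The blue lid lies on the clear storage box, but its four rim sections are still sprung up. Press down around the rim with the fingertips, section by section, until all four have clicked shut and lie flush with the lid's corners. Only press: leave the box standing where it is, without lifting, tipping or shoving it, and do not disturb the other things on the worktop.

Things in the scene. Friction and masses are not known exactly. Their poses are not given: they have to be found in the camera images.
- box: loose clear plastic box, 0.9 kg, white ramekins inside, blue lid lying on it. Origin: centre of underside, z up, x along the long side. Lid 176 (x) by 136 mm (y), fixed 24 mm corners, top 66 mm high; middle panel 128 x 88 mm sunk 4 mm. Between the corners: four separate rim sections 24 mm wide, 85 mm long on the -x and +x edges, 125 mm on +y and -y, hinged at the panel's edge, all sprung up at first
- press_front (a point): press point: middle of the ribbed thumb pad on top of the lid's front rim section, along the lid's -x edge (box's own axes). It lies 16.5 mm outward of the section's hinge line and 7.5 mm inward of its outer edge, and moves with the section (about 66 mm above the worktop when shut, 71 mm when sprung up); only its position matters
- press_back (a point): press point: middle of the ribbed thumb pad on top of the lid's back rim section, along the lid's +x edge (box's own axes). It lies 16.5 mm outward of the section's hinge line and 7.5 mm inward of its outer edge, and moves with the section (about 66 mm above the worktop when shut, 71 mm when sprung up); only its position matters
- press_left (a point): press point: middle of the ribbed thumb pad on top of the lid's left rim section, along the lid's +y edge (box's own axes). It lies 16.5 mm outward of the section's hinge line and 7.5 mm inward of its outer edge, and moves with the section (about 66 mm above the worktop when shut, 71 mm when sprung up); only its position matters
- press_right (a point): press point: middle of the ribbed thumb pad on top of the lid's right rim section, along the lid's -y edge (box's own axes). It lies 16.5 mm outward of the section's hinge line and 7.5 mm inward of its outer edge, and moves with the section (about 66 mm above the worktop when shut, 71 mm when sprung up); only its position matters
- rim_front (a joint): swing of the front rim section in rad: 0 = sprung up (outer edge 8 mm proud), 0.30 to 0.34 = clicked shut, flush with the lid's corners, against a hard stop. Pressing the pad down increases it. Resistance rises to about 10 N at the pad until a hook snaps over a bead on the box (about 0.2); let go before that and it springs back up. Once shut it stays shut
- rim_back (a joint): swing of the back rim section in rad: 0 = sprung up (outer edge 8 mm proud), 0.30 to 0.34 = clicked shut, flush with the lid's corners, against a hard stop. Pressing the pad down increases it. Resistance rises to about 10 N at the pad until a hook snaps over a bead on the box (about 0.2); let go before that and it springs back up. Once shut it stays shut
- rim_left (a joint): swing of the left rim section in rad: 0 = sprung up (outer edge 8 mm proud), 0.30 to 0.34 = clicked shut, flush with the lid's corners, against a hard stop. Pressing the pad down increases it. Resistance rises to about 10 N at the pad until a hook snaps over a bead on the box (about 0.2); let go before that and it springs back up. Once shut it stays shut
- rim_right (a joint): swing of the right rim section in rad: 0 = sprung up (outer edge 8 mm proud), 0.30 to 0.34 = clicked shut, flush with the lid's corners, against a hard stop. Pressing the pad down increases it. Resistance rises to about 10 N at the pad until a hook snaps over a bead on the box (about 0.2); let go before that and it springs back up. Once shut it stays shut
- ramekin: white ramekin, 68 mm wide, 36 mm high; bystander, not to be disturbed; origin: centre of its underside
- mug: navy mug, 68x90 mm, 62 mm high; bystander, not to be disturbed; origin: centre of its underside
- stapler: red stapler, 120x32 mm, 44 mm high; bystander, not to be disturbed; origin: centre of its underside
- tape_dispenser: black tape dispenser, 135x46 mm, 74 mm high; bystander, not to be disturbed; origin: centre of its underside
- marker: blue and white marker pen, 126x18 mm, 20 mm high; bystander, not to be disturbed; origin: centre of its underside
- tape_roll: roll of brown tape, 79 mm wide, 37 mm high; bystander, not to be disturbed; origin: centre of its underside
- ticket_pad: white ticket pad, 60x85 mm, 19 mm high; bystander, not to be disturbed; origin: centre of its underside

How it is judged:
By the outcome, as a careful person would: the job done as asked, in the order asked, and still so for the second after the job is handed in, with the robot touching nothing.
It also fails if it takes over 40 s, if anything falls off the work surface, if the arm or the gripper's body presses on something with over 40 N, if the wrist force passes 120 N, or if a joint passes its speed limit or range.

## Working session

There is one attempt and no reset: what is moved stays moved. The work goes in short steps, Python scripts to look and compute and a tool call to move; the robot and the scene stay as the last step left them, time stands still between calls to the robot, and variables do not carry over. Pictures are saved under pics/ and viewed, about 8 in all and at most 12, crops included, and the job is handed in when it is done.

Besides the shell and the picture viewer there is one more tool, called after "Call:" in YAML: its name, and indented under it one key for each argument. servo_tool: Moves the arm, as the interface text tells. Its arguments: {"type":"object","properties":{"rows":{"type":"array","items":{"type":"array","items":{"type":"number"}}}},"required":["rows"]}

```bash
mkdir -p pics
python3 - <<'E'
from bench import *
import cv2,pickle
d={}
for n in("scene","top"):
    g=get_image(n);d[n]=g
    cv2.imwrite(f"pics/{n}0.png",cv2.resize(g["image"][:,:,::-1],(800,600),interpolation=cv2.INTER_CUBIC))
pickle.dump(d,open("d.pkl","wb"))
s=read_state();print(s)
print(d["top"]["mtx"],d["top"]["k1"],d["top"]["extrinsics"])
E
```

```text
{'clock': 0.1, 'joints': array([-8.41400450e-01,  3.85493003e-01,  6.78901495e-03, -4.54113462e-04,
       -1.19398963e+00, -2.58545309e-01]), 'joint_vel': array([-0.00022727, -0.00399985,  0.00245801,  0.00171094,  0.00090174,
        0.00029756]), 'joint_efforts': array([ 3.80266374e-05, -3.93320096e+01,  1.88929045e+01,  4.19792712e+00,
       -2.61095563e-03, -7.78481876e-06]), 'position': array([ 283.2810093 , -556.52376145,  221.03047207]), 'ee_rot': array([-2.33175012e-01,  9.72434301e-01,  9.35305738e-04, -2.63958623e-04]), 'contact_force': array([ 0.35843375, -0.45806866,  0.21350204]), 'wrist_torque': array([-0.01192579, -0.02285723, -0.02133003]), 'gripper_width': 85.34084589653631}
[[386.74992482   0.         275.76058668]
 [  0.         386.74992482 215.52640216]
 [  0.           0.           1.        ]] -0.0525236880802107 [[-8.36611865e-02  9.72792043e-01 -2.16047327e-01  3.73746188e+02]
 [-9.96481815e-01 -8.27536968e-02  1.32596555e-02 -2.18888352e+01]
 [-4.97982757e-03  2.16396551e-01  9.76292853e-01  9.88172366e+02]
 [ 0.00000000e+00  0.00000000e+00  0.00000000e+00  1.00000000e+00]]
```

View pics/scene0.png

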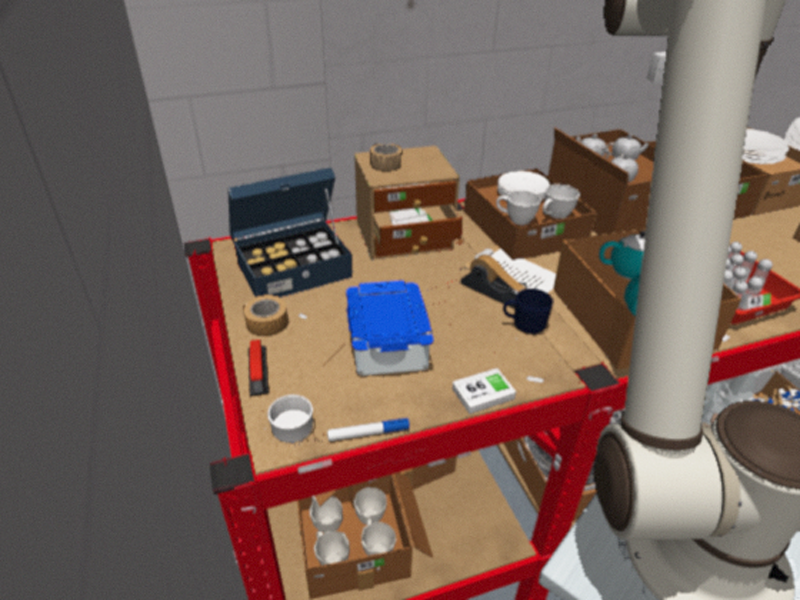

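View pics/top0.png

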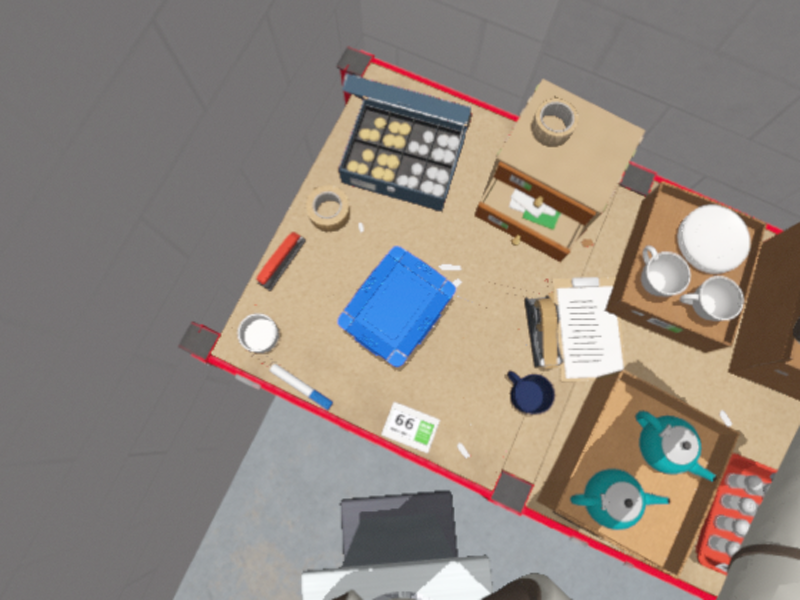

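The top view shows the blue lid centred near (398,306) of the 800x600 view, turned at an angle, with clear surroundings. I'll enlarge it.

Run:
```python
import cv2,pickle
im=pickle.load(open("d.pkl","rb"))["top"]["image"][165:265,225:330,::-1]
cv2.imwrite("pics/crop1.png",cv2.resize(im,None,fx=6,fy=6,interpolation=cv2.INTER_CUBIC)[:600])
```

```text
(no output)
```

View pics/crop1.png

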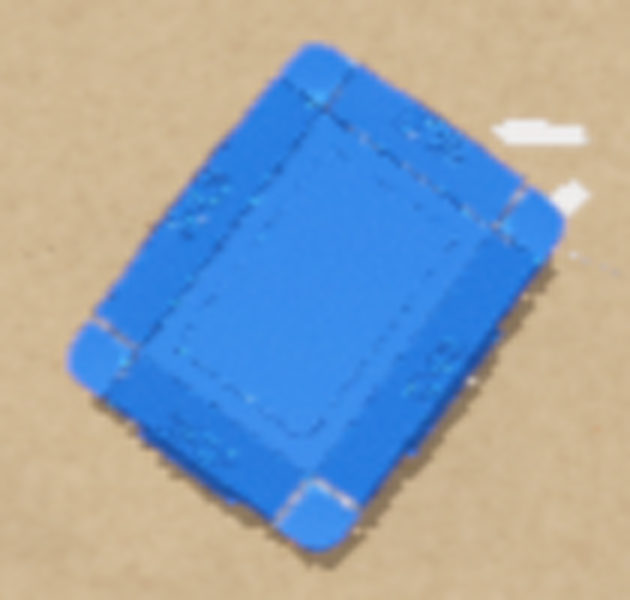

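The crop shows the pads at about (432,138), (200,203), (205,440), (435,370), and the inner rim corners at about (322,107), (495,225), (318,480), (135,357).

```bash
cat > h.py <<'E'
import cv2,numpy as np
def ray(g,uv,z):
    uv=np.array(uv,float).reshape(-1,1,2)
    n=cv2.undistortPoints(uv,g["mtx"],np.array([g["k1"],0,0,0]))[:,0]
    E=g["extrinsics"];d=np.c_[n[:,0],-n[:,1],-np.ones(len(n))]@E[:3,:3].T;o=E[:3,3]
    return o+d*((z-o[2])/d[:,2])[:,None]
E
python3 - <<'E'
from h import *
import pickle
from scipy.spatial.transform import Rotation as R
g=pickle.load(open("d.pkl","rb"))["top"]
f=lambda p:np.array([225,165])+(np.array(p)+.5)/6-.5
P=ray(g,f([(432,138),(200,203),(205,440),(435,370)]),71)
C=ray(g,f([(322,107),(495,225),(318,480),(135,357)]),66)
O=ray(g,f([(310,42),(565,225),(320,552),(68,365)]),64)
print("pads",P.round(1));print("corn",C.round(1),np.linalg.norm(C-np.roll(C,1,0),axis=1));print(P.mean(0),C.mean(0),O.mean(0))
for a,b in((0,1),(3,2),(0,3),(1,2)):
    v=C[b]-C[a];print(a,b,np.degrees(np.arctan2(v[1],v[0])))
v=P[0]-P[2];print("long axis pads",np.degrees(np.arctan2(v[1],v[0])),np.linalg.norm(v))
v=P[1]-P[3];print("short axis pads",np.degrees(np.arctan2(v[1],v[0])),np.linalg.norm(v))
print(R.from_quat([-2.33175012e-01,9.72434301e-01,0,0]).as_matrix().round(4))
E
```

```text
pads [[642.8 -91.5  71. ]
 [623.3   5.7  71. ]
 [525.3  10.9  71. ]
 [545.9 -83.4  71. ]]
corn [[ 661.5  -47.7   66. ]
 [ 605.1 -114.1   66. ]
 [ 506.2  -32.8   66. ]
 [ 562.5   36.9   66. ]] [130.14827843  87.12789384 127.98890251  89.57141346]
[584.32799748 -39.5699785   71.        ] [583.79379469 -39.41310792  66.        ] [583.35408087 -38.72232744  64.        ]
0 1 -130.34148859389728
3 2 -128.94977751273686
0 3 139.5014279200605
1 2 140.58086053707817
long axis pads -41.090763468081626 155.81956815944704
short axis pads 49.038024244057006 118.00252825803891
[[-0.8913 -0.4535  0.    ]
 [-0.4535  0.8913  0.    ]
 [-0.      0.     -1.    ]]
```

Call:
servo_tool:
  rows:
    - [0,0,0,-4,0,0,0]
    - [0,-4,2.7,0,0,0,0]
    - [0,-4,2.7,0,0,0,0]
    - [0,-4,2.7,0,0,0,0]
    - [0,-4,2.7,0,0,0,0]
    - [0,-4,2.7,0,0,0,0]
    - [0,-4,2.7,0,0,0,0]
    - [0,-4,2.7,0,0,0,0]
    - [0,-4,2.7,0,0,0,0]
    - [0,-4,2.7,0,0,0,0]
    - [0,-4,2.7,0,0,0,0]
    - [0,-4.6,3.1,0,0,0,0]

```text
clock: 1.3
position: [542.1, -89.3, 261.8]
ee_rot: [-0.233, 0.972, 0.0, -0.0]
contact_force: [0.6, -0.8, -0.8]
gripper_width: 0.1
```

Call:
servo_tool:
  rows:
    - [0,0,0,3,0,0,-7.6]
    - [0,0,0,3,0,0,-7.6]
    - [0,0,0,3,0,0,-7.5]
    - [0,0,0,0,0,0,0]
    - [0,0,0,0,0,0,0]

```text
clock: 1.8
position: [542.0, -91.4, 172.3]
ee_rot: [-0.419, 0.908, -0.0, -0.0]
contact_force: [-0.0, 0.9, 1.3]
gripper_width: 0.1
```

```bash
cat >> h.py <<'E'
T=dict(A=(645.4,-91.5),B=(623.1,6.8),C=(522.6,12.7),D=(544.9,-85.6))
def rep():
    from bench import read_state
    from scipy.spatial.transform import Rotation as R
    s=read_state();M=R.from_quat(s["ee_rot"]).as_matrix()
    print("t",s["clock"],"pos",s["position"].round(1),"F",s["contact_force"].round(2),"w",s["gripper_width"],"xang",np.degrees(np.arctan2(M[1,0],M[0,0])),"zax",M[:,2].round(4),"j",s["joints"].round(2))
    for k,p in T.items():
        print(k,"tool shift cm",((np.array([*p,s["position"][2]])-s["position"])@M/10).round(2))
E
python3 -c "from h import *;rep()"
```

```text
t 1.8 pos [542.  -91.4 172.3] F [-0.02  0.88  1.32] w 0.08424058035054828 xang -130.4612924765542 zax [-6.e-04 -8.e-04 -1.e+00] j [ 0.13  0.3  -0.25  0.   -1.02 -0.83]
A tool shift cm [-6.7  -7.87 -0.01]
B tool shift cm [-1.274e+01  2.000e-01 -1.000e-02]
C tool shift cm [-6.66  8.23 -0.01]
D tool shift cm [-0.63  0.16 -0.  ]
```

Call:
servo_tool:
  rows:
    - [0,-0.6,0.15,2,0,0,0]
    - [0,0,0,3,0,0,0]
    - [0,0,0,2.4,0,0,0]
    - [0,0,0,0,0,0,0]
    - [0,0,0,0,0,0,0]

```text
clock: 2.3
position: [546.0, -85.9, 99.9]
ee_rot: [-0.42, 0.908, -0.001, 0.001]
contact_force: [0.4, -0.1, -0.2]
gripper_width: -0.0
```

Run:
```python
from h import *
from bench import get_image
rep()
g=get_image("top")
cv2.imwrite("pics/t2.png",cv2.resize(g["image"][145:285,190:350,::-1],None,fx=4,fy=4,interpolation=cv2.INTER_CUBIC))
```

```text
t 2.3 pos [546.  -85.9  99.9] F [ 0.43 -0.14 -0.17] w -0.027160034026378146 xang -130.3624821328372 zax [ 3.e-03 -4.e-04 -1.e+00] j [ 0.14  0.38 -0.34  0.   -0.85 -0.84]
A tool shift cm [-6.01 -7.94  0.03]
B tool shift cm [-12.05   0.13   0.02]
C tool shift cm [-5.99  8.17 -0.01]
D tool shift cm [ 0.05  0.1  -0.  ]
```

View pics/t2.png

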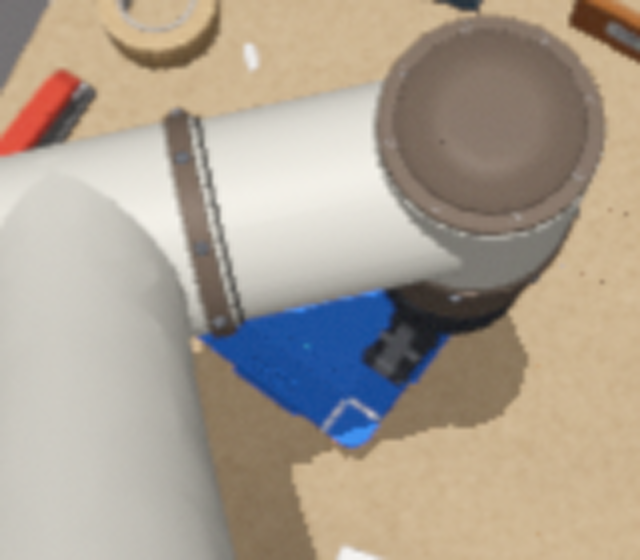

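The fingertip (395,350) is over the lower-right section's pad. Now pressing in slow steps.

Call:
servo_tool:
  rows:
    - [0,0,0,0.7,0,0,0]
    - [0,0,0,0.5,0,0,0]
    - [0,0,0,0.2,0,0,0]
    - [0,0,0,0.2,0,0,0]
    - [0,0,0,0,0,0,0]

```text
clock: 2.85
position: [544.4, -85.7, 81.8]
ee_rot: [-0.42, 0.908, 0.0, -0.0]
contact_force: [1.4, -0.2, -0.0]
gripper_width: -0.1
```

Call:
servo_tool:
  rows:
    - [0,0,0,0.2,0,0,0]
    - [0,0,0,0,0,0,0]

```text
clock: 3.05
position: [544.5, -85.6, 79.8]
ee_rot: [-0.42, 0.908, 0.0, -0.0]
contact_force: [-0.7, -0.5, -0.2]
gripper_width: -0.1
```

Call:
servo_tool:
  rows:
    - [0,0,0,0.2,0,0,0]
    - [0,0,0,0,0,0,0]

```text
clock: 3.25
position: [544.4, -85.6, 77.8]
ee_rot: [-0.42, 0.908, 0.0, -0.0]
contact_force: [0.2, 0.0, 0.3]
gripper_width: -0.2
```

Call:
servo_tool:
  rows:
    - [0,0,0,0.2,0,0,0]
    - [0,0,0,0,0,0,0]

```text
clock: 3.45
position: [544.4, -85.6, 75.8]
ee_rot: [-0.42, 0.908, 0.0, -0.0]
contact_force: [0.6, 0.1, -0.7]
gripper_width: -0.0
```

Run:
```python
from h import *
from bench import get_image
a=get_image("wrist")["image"]
b=get_image("scene")["image"][185:275,225:320]
b=cv2.resize(b,(443,420),interpolation=cv2.INTER_CUBIC)
c=np.hstack([a,b]);cv2.imwrite("pics/w3.png",cv2.resize(c,(800,335))[:,:,::-1])
```

```text
(no output)
```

View pics/w3.png

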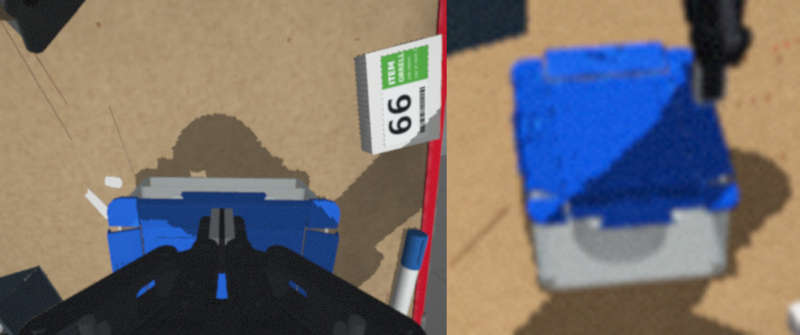

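The wrist view shows the section's outer edge still protruding at (185–265,195), with the fingertip over its middle and no force yet. I'll continue down.

Call:
servo_tool:
  rows:
    - [0,0,0,0.15,0,0,0]
    - [0,0,0,0,0,0,0]

```text
clock: 3.75
position: [544.4, -85.6, 74.4]
ee_rot: [-0.42, 0.908, 0.0, -0.0]
contact_force: [-0.4, -0.6, -0.9]
gripper_width: -0.1
```

Call:
servo_tool:
  rows:
    - [0,0,0,0.15,0,0,0]
    - [0,0,0,0,0,0,0]

```text
clock: 3.95
position: [544.4, -85.7, 72.8]
ee_rot: [-0.42, 0.908, 0.0, -0.0]
contact_force: [0.2, 0.7, 0.9]
gripper_width: 0.1
```

Call:
servo_tool:
  rows:
    - [0,0,0,0.15,0,0,0]
    - [0,0,0,0,0,0,0]

```text
clock: 4.15
position: [544.4, -85.7, 71.3]
ee_rot: [-0.42, 0.908, 0.0, -0.0]
contact_force: [-0.3, -0.1, 0.2]
gripper_width: 0.0
```

Run:
```python
from h import *
from bench import get_image
out=[]
def proj(g,P):
    E=g["extrinsics"];p=(np.array(P)-E[:3,3])@E[:3,:3]
    s=p[:,:2]*[1,-1]/-p[:,2:];s=s*(1+g["k1"]*(s**2).sum(1,keepdims=True))
    return s@g["mtx"][:2,:2].T+g["mtx"][:2,2]
for n in("scene","top","wrist"):
    g=get_image(n)
    c0=np.array([584,-39.4]);l=np.array([.763,-.647]);s=np.array([.647,.763])
    K=[[*(c0+a*88*l+b*68*s),66] for a,b in((1,1),(1,-1),(-1,-1),(-1,1))]
    D=[[*T["D"],71],[*T["D"],60],[*T["D"],0.]]
    q=proj(g,K+D);print(n,q.round(1).tolist())
    ctr=q[5];h=45 if n!="wrist" else 120
    x0,y0=[int(max(0,v-h)) for v in ctr]
    im=cv2.resize(g["image"][y0:y0+2*h,x0:x0+2*h],(400,400) if n!="x" else 0,interpolation=cv2.INTER_CUBIC)
    S=np.array([400/min(2*h,560-x0),400/min(2*h,420-y0)])
    for i,p in enumerate(q):
        u=tuple(int(v) for v in (p-[x0,y0])*S)
        cv2.circle(im,u,3,(255,255,0) if i<4 else (255,0,0),1)
    if n!="top":out.append(im)
cv2.imwrite("pics/p4.png",np.hstack(out)[:,:,::-1])
```

```text
scene [[239.9, 200.5], [290.1, 196.4], [303.3, 239.1], [246.2, 244.4], [293.4, 215.0], [293.3, 218.4], [292.4, 236.2]]
top [[275.8, 169.7], [320.8, 200.1], [279.4, 258.3], [233.8, 225.9], [298.0, 226.6], [297.8, 227.4], [296.6, 231.8]]
wrist [[153.4, 424.2], [122.1, 250.9], [428.7, 250.8], [398.5, 424.1], [275.2, 266.9], [275.4, 258.3], [275.9, 224.8]]
```

View pics/p4.png

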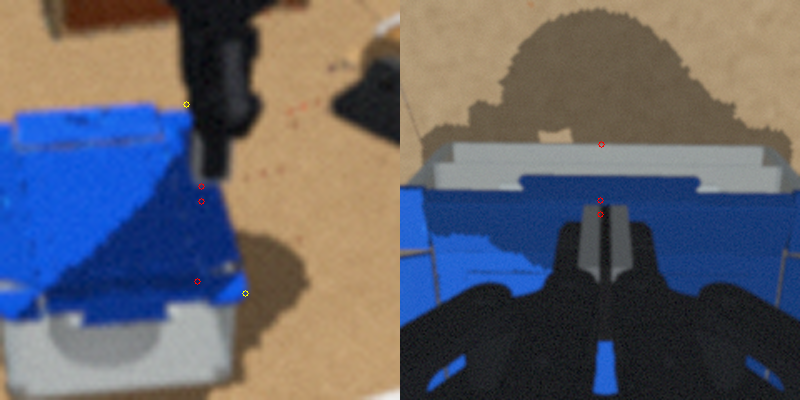

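The scene view puts the fingertip (210,178) still slightly above the pad point (201,187), so contact is yet to come. I'll keep descending in small steps, watching the force.

Call:
servo_tool:
  rows:
    - [0,0,0,0.15,0,0,0]
    - [0,0,0,0.15,0,0,0]
    - [0,0,0,0,0,0,0]

```text
clock: 4.6
position: [544.3, -85.7, 68.2]
ee_rot: [-0.42, 0.908, 0.0, -0.0]
contact_force: [-0.6, 0.0, 0.1]
gripper_width: 0.3
```

Call:
servo_tool:
  rows:
    - [0,0,0,0.15,0,0,0]
    - [0,0,0,0,0,0,0]

```text
clock: 4.8
position: [544.4, -85.6, 66.8]
ee_rot: [-0.42, 0.908, 0.0, -0.0]
contact_force: [0.3, 1.5, 0.0]
gripper_width: -0.1
```

Call:
servo_tool:
  rows:
    - [0,0,0,0.15,0,0,0]
    - [0,0,0,0,0,0,0]

```text
clock: 5.0
position: [544.4, -85.7, 65.3]
ee_rot: [-0.42, 0.908, 0.0, -0.0]
contact_force: [0.3, -0.5, -0.5]
gripper_width: 0.2
```

Run:
```python
from h import *
from bench import get_image,read_state
from scipy.spatial.transform import Rotation as R
def proj(g,P):
    E=g["extrinsics"];p=(np.array(P)-E[:3,3])@E[:3,:3]
    s=p[:,:2]*[1,-1]/-p[:,2:];s=s*(1+g["k1"]*(s**2).sum(1,keepdims=True))
    return s@g["mtx"][:2,:2].T+g["mtx"][:2,2]
st=read_state();M=R.from_quat(st["ee_rot"]).as_matrix();p=st["position"];print(p,st["joint_efforts"].round(2))
out=[]
for n,h in(("scene",40),("wrist",70)):
    g=get_image(n)
    print(n,g["extrinsics"].round(3).tolist())
    Q=[p+M@np.array([a,0,k]) for k in(-10,0,11) for a in(-11,11)]
    q=proj(g,Q);print(q.round(1).tolist())
    x0,y0=(q.mean(0)-h).astype(int)
    im=cv2.resize(g["image"][y0:y0+2*h,x0:x0+2*h],(400,400),interpolation=cv2.INTER_CUBIC);S=400/(2*h)
    for i,u in enumerate(q):
        cv2.circle(im,tuple(((u-[x0,y0])*S).astype(int).tolist()),3,[(255,255,0),(0,255,0),(255,0,0)][i//2],1)
    out.append(im)
cv2.imwrite("pics/p5.png",np.hstack(out)[:,:,::-1])
```

```text
[544.39783566 -85.67157948  65.29819372] [ 1.000e-02 -3.659e+01  1.418e+01  3.150e+00  2.000e-02  0.000e+00]
scene [[-0.752, 0.406, -0.519, 40.975], [-0.659, -0.454, 0.6, 574.101], [0.007, 0.793, 0.609, 719.299], [0.0, 0.0, 0.0, 1.0]]
[[289.4, 214.1], [297.9, 213.4], [289.3, 217.2], [297.8, 216.5], [289.1, 220.6], [297.6, 219.9]]
wrist [[-0.762, -0.615, -0.2, 492.412], [0.647, -0.725, -0.236, -145.139], [0.0, -0.31, 0.951, 218.004], [0.0, 0.0, 0.0, 1.0]]
[[275.6, 293.4], [275.6, 256.5], [275.8, 283.8], [275.7, 248.7], [275.9, 274.5], [275.8, 241.0]]
```

View pics/p5.png

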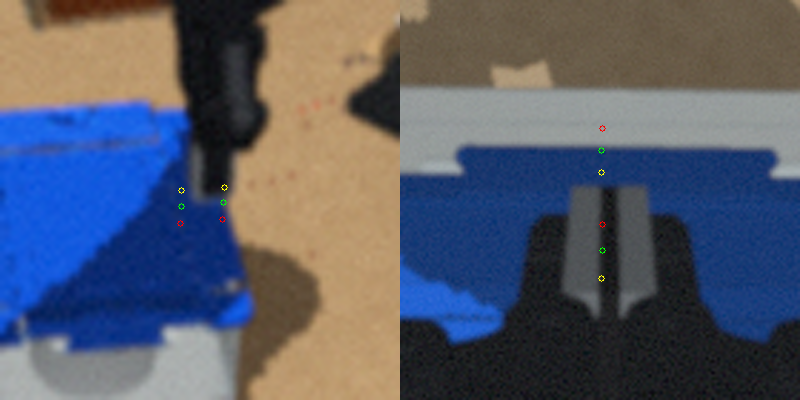

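The tip appears about level with the TCP rather than 11 mm ahead: its bottom edge is at (215,197) in the scene crop, above the predicted red marks. So contact should come soon.

Call:
servo_tool:
  rows:
    - [0,0,0,0.15,0,0,0]
    - [0,0,0,0.15,0,0,0]
    - [0,0,0,0,0,0,0]

```text
clock: 5.4
position: [544.6, -85.9, 63.4]
ee_rot: [-0.42, 0.907, -0.0, -0.0]
contact_force: [-1.2, -0.1, 6.0]
gripper_width: 0.1
```

Call:
servo_tool:
  rows:
    - [0,0,0,0.15,0,0,0]
    - [0,0,0,0,0,0,0]

```text
clock: 5.6
position: [544.4, -86.2, 62.5]
ee_rot: [-0.42, 0.907, -0.0, -0.0]
contact_force: [-3.2, -1.0, 8.5]
gripper_width: 0.3
```

Call:
servo_tool:
  rows:
    - [0,0,0,0.15,0,0,0]
    - [0,0,0,0,0,0,0]

```text
clock: 5.8
position: [544.2, -86.5, 61.3]
ee_rot: [-0.42, 0.907, -0.001, -0.001]
contact_force: [-4.4, -0.7, 10.1]
gripper_width: 0.1
```

Contact, with the force rising. Continuing to the snap.

Call:
servo_tool:
  rows:
    - [0,0,0,0.15,0,0,0]
    - [0,0,0,0,0,0,0]

```text
clock: 6.0
position: [544.4, -86.0, 58.5]
ee_rot: [-0.42, 0.908, -0.0, 0.0]
contact_force: [-0.3, 0.0, 0.6]
gripper_width: 0.1
```

Call:
servo_tool:
  rows:
    - [0,0,0,0.15,0,0,0]
    - [0,0,0,0,0,0,0]

```text
clock: 6.2
position: [544.7, -85.6, 56.7]
ee_rot: [-0.42, 0.907, -0.0, 0.0]
contact_force: [-0.4, -0.7, 4.1]
gripper_width: -0.2
```

Call:
servo_tool:
  rows:
    - [0,0,0,0.15,0,0,0]
    - [0,0,0,0,0,0,0]

```text
clock: 6.4
position: [544.8, -85.7, 56.5]
ee_rot: [-0.42, 0.907, -0.0, 0.0]
contact_force: [-3.4, 0.3, 12.3]
gripper_width: -0.3
```

The section snapped and sits on its hard stop. Next is the opposite side (B).

Call:
servo_tool:
  rows:
    - [0,0,0,-3,0,0,0]
    - [0,-2,0,0,0,0,0]
    - [0,-4,0,0,0,0,0]
    - [0,-4,0,0,0,0,0]
    - [0,-2.1,0,0,0,0,0]
    - [0,0,0,0,0,0,0]
    - [0,0,0,0,0,0,0]

```text
clock: 7.1
position: [622.4, 7.2, 83.8]
ee_rot: [-0.42, 0.907, 0.0, -0.001]
contact_force: [-0.2, -0.7, -0.2]
gripper_width: -0.1
```

Run:
```python
from h import *
from bench import get_image
rep()
a=get_image("top")["image"][165:265,225:330]
b=get_image("scene")["image"][185:275,225:320]
c=np.hstack([cv2.resize(v,(400,400),interpolation=cv2.INTER_CUBIC) for v in(a,b)])
cv2.imwrite("pics/p6.png",c[:,:,::-1])
```

```text
t 7.1 pos [622.4   7.2  83.8] F [-0.22 -0.66 -0.15] w -0.07928264248569838 xang -130.28740705265741 zax [-1.9e-03 -1.0e-04 -1.0e+00] j [ 0.27  0.51 -0.17 -0.   -0.9  -0.97]
A tool shift cm [ 6.04 -8.14 -0.  ]
B tool shift cm [-0.01 -0.08 -0.  ]
C tool shift cm [6.03 7.97 0.02]
D tool shift cm [12.09 -0.09  0.02]
```

View pics/p6.png

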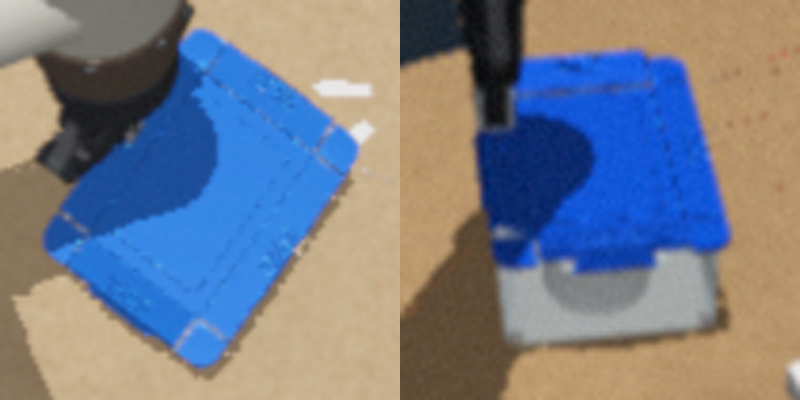

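The box hasn't moved: its corners are at the same pixels as before. The first section is flush, and the tip (495,125 in the scene half) is above the left pad as predicted.

Call:
servo_tool:
  rows:
    - [0,0,-0.1,1.2,0,0,0]
    - [0,0,0,0.5,0,0,0]
    - [0,0,0,0.15,0,0,0]
    - [0,0,0,0.15,0,0,0]
    - [0,0,0,0.15,0,0,0]
    - [0,0,0,0,0,0,0]

```text
clock: 7.8
position: [623.6, 5.8, 64.0]
ee_rot: [-0.42, 0.907, -0.0, -0.0]
contact_force: [-1.0, -1.1, 1.2]
gripper_width: 0.1
```

Call:
servo_tool:
  rows:
    - [0,0,0,0.15,0,0,0]
    - [0,0,0,0.1,0,0,0]
    - [0,0,0,0,0,0,0]

```text
clock: 8.1
position: [623.9, 6.0, 62.7]
ee_rot: [-0.42, 0.907, -0.0, 0.001]
contact_force: [-3.2, 0.0, 7.4]
gripper_width: 0.5
```

Call:
servo_tool:
  rows:
    - [0,0,0,0.15,0,0,0]
    - [0,0,0,0,0,0,0]

```text
clock: 8.3
position: [624.2, 6.3, 61.6]
ee_rot: [-0.42, 0.907, -0.0, 0.001]
contact_force: [-3.4, -0.1, 8.0]
gripper_width: 0.0
```

Call:
servo_tool:
  rows:
    - [0,0,0,0.15,0,0,0]
    - [0,0,0,0,0,0,0]

```text
clock: 8.5
position: [624.5, 6.7, 59.6]
ee_rot: [-0.42, 0.907, -0.0, 0.002]
contact_force: [-1.2, 2.2, 2.5]
gripper_width: -0.1
```

Call:
servo_tool:
  rows:
    - [0,0,0,0.15,0,0,0]
    - [0,0,0,0,0,0,0]

```text
clock: 8.7
position: [624.2, 6.3, 56.8]
ee_rot: [-0.42, 0.907, -0.0, 0.001]
contact_force: [-0.2, 1.0, 3.8]
gripper_width: 0.0
```

Call:
servo_tool:
  rows:
    - [0,0,0,0.15,0,0,0]
    - [0,0,0,0,0,0,0]

```text
clock: 8.9
position: [624.2, 6.3, 56.6]
ee_rot: [-0.42, 0.907, -0.0, 0.001]
contact_force: [-3.1, 1.2, 9.9]
gripper_width: 0.0
```

Call:
servo_tool:
  rows:
    - [0,0,0,0.1,0,0,0]
    - [0,0,0,0,0,0,0]

```text
clock: 9.1
position: [624.3, 6.3, 56.4]
ee_rot: [-0.421, 0.907, -0.0, 0.001]
contact_force: [-4.1, 2.6, 13.9]
gripper_width: 0.1
```

Shut. Lifting and turning a quarter for the two short edges.

Call:
servo_tool:
  rows:
    - [0,0,0,-4,0,0,0]
    - [0,0,0,0,0,0,-8.5]
    - [0,0,0,0,0,0,-8.5]
    - [0,0,0,0,0,0,-8.5]
    - [0,0,0,0,0,0,-8.5]
    - [0,0,0,0,0,0,-8.5]
    - [0,0,0,0,0,0,-8.5]
    - [0,0,0,0,0,0,-8.5]
    - [0,0,0,0,0,0,-8.5]
    - [0,0,0,0,0,0,-8.5]
    - [0,0,0,0,0,0,-8.5]
    - [0,0,0,0,0,0,-5]

```text
clock: 10.3
position: [623.2, 5.7, 93.0]
ee_rot: [0.939, -0.343, -0.001, 0.0]
contact_force: [-1.0, 1.0, -0.0]
gripper_width: -0.4
```

Call:
servo_tool:
  rows:
    - [0,2,-1.5,0,0,0,0]
    - [0,4,-3,0,0,0,0]
    - [0,2.1,-1.5,0,0,0,0]
    - [0,0,0,0,0,0,0]
    - [0,0,0,0,0,0,0]

```text
clock: 10.8
position: [723.4, -1.1, 92.1]
ee_rot: [0.939, -0.345, -0.001, 0.001]
contact_force: [0.2, 0.2, -0.6]
gripper_width: -0.1
```

```bash
python3 -c "from h import *;rep()"
```

```text
t 10.8 pos [723.4  -1.1  92.1] F [ 0.17  0.25 -0.65] w -0.13035539358518947 xang -40.376147819633616 zax [-3.e-03 -2.e-04 -1.e+00] j [ 0.22  0.65  0.12 -0.   -1.05  0.65]
A tool shift cm [-0.09 11.94  0.02]
B tool shift cm [-8.15  5.9   0.03]
C tool shift cm [-16.19  11.96   0.06]
D tool shift cm [-8.12 18.    0.05]
```

I used the wrong sign on y, which took the tool over free space (no contact felt). Correcting it.

Call:
servo_tool:
  rows:
    - [0,0,3,0,0,0,0]
    - [0,0,4,0,0,0,0]
    - [0,-0.1,4,0,0,0,0]
    - [0,0,0.9,0,0,0,0]
    - [0,0,0,0,0,0,0]
    - [0,0,0,0,0,0,0]

```text
clock: 11.4
position: [646.7, -90.3, 94.5]
ee_rot: [0.939, -0.345, 0.0, -0.0]
contact_force: [0.9, -0.6, 0.5]
gripper_width: -0.0
```

Run:
```python
from h import *
from bench import get_image
rep()
a=get_image("top")["image"][85:285,170:430]
cv2.imwrite("pics/p7.png",cv2.resize(a,None,fx=3,fy=3,interpolation=cv2.INTER_CUBIC)[:,:,::-1])
```

```text
t 11.4 pos [646.7 -90.3  94.5] F [ 0.91 -0.64  0.49] w -0.0002468156705837156 xang -40.305392675180336 zax [ 1.1e-03  1.0e-04 -1.0e+00] j [ 0.11  0.54 -0.08  0.   -0.95  0.76]
A tool shift cm [-0.02  0.17 -0.  ]
B tool shift cm [-8.08 -5.88 -0.  ]
C tool shift cm [-1.613e+01  1.700e-01 -1.000e-02]
D tool shift cm [-8.07  6.22 -0.01]
```

View pics/p7.png

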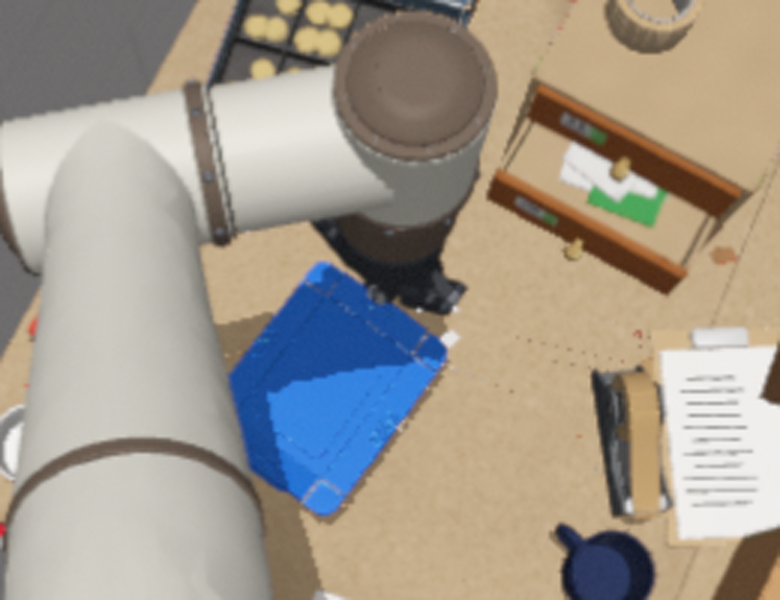

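The box is still in place (corners at (322,262) and (325,515) as expected), and the gripper is over the far short edge. Pressing.

Call:
servo_tool:
  rows:
    - [0,0,0.1,1.5,0,0,0]
    - [0,0,0,1,0,0,0]
    - [0,0,0,0.3,0,0,0]
    - [0,0,0,0.15,0,0,0]
    - [0,0,0,0.15,0,0,0]
    - [0,0,0,0.15,0,0,0]
    - [0,0,0,0,0,0,0]

```text
clock: 12.15
position: [646.0, -91.3, 62.9]
ee_rot: [0.939, -0.344, 0.0, -0.0]
contact_force: [-2.2, 1.9, 5.4]
gripper_width: 0.2
```

Call:
servo_tool:
  rows:
    - [0,0,0,0.15,0,0,0]
    - [0,0,0,0.15,0,0,0]
    - [0,0,0,0,0,0,0]

```text
clock: 12.45
position: [646.5, -91.6, 60.9]
ee_rot: [0.939, -0.344, 0.001, -0.0]
contact_force: [-3.4, 0.8, 7.7]
gripper_width: 0.4
```

Call:
servo_tool:
  rows:
    - [0,0,0,0.15,0,0,0]
    - [0,0,0,0,0,0,0]

```text
clock: 12.65
position: [646.4, -91.6, 57.8]
ee_rot: [0.939, -0.345, 0.001, -0.0]
contact_force: [0.4, -0.5, 0.6]
gripper_width: -0.1
```

Call:
servo_tool:
  rows:
    - [0,0,0,0.15,0,0,0]
    - [0,0,0,0,0,0,0]

```text
clock: 12.85
position: [646.5, -91.6, 56.7]
ee_rot: [0.939, -0.344, 0.001, -0.0]
contact_force: [-2.0, 1.4, 5.3]
gripper_width: -0.1
```

Snapped. I'll press it firmly, then move across to the last one.

Call:
servo_tool:
  rows:
    - [0,0,0,0.15,0,0,0]
    - [0,0,0,0.05,0,0,0]
    - [0,0,0,0,0,0,0]

```text
clock: 13.15
position: [646.5, -91.6, 56.4]
ee_rot: [0.939, -0.344, 0.001, 0.0]
contact_force: [-3.5, 1.3, 12.3]
gripper_width: 0.2
```

Call:
servo_tool:
  rows:
    - [0,0,0,-4,0,0,0]
    - [0,-3,0,0,0,0,0]
    - [0,-4.5,0,0,0,0,0]
    - [0,-4.5,0,0,0,0,0]
    - [0,-4.1,0,0,0,0,0]
    - [0,0,0,0,0,0,0]
    - [0,0,0,0,0,0,0]

```text
clock: 13.85
position: [523.1, 13.3, 93.9]
ee_rot: [0.939, -0.344, 0.001, -0.0]
contact_force: [0.2, -0.1, -0.6]
gripper_width: -0.0
```

```bash
python3 -c "from h import *;rep()"
```

```text
t 13.85 pos [523.1  13.3  93.9] F [ 0.22 -0.06 -0.59] w -0.0472063241586487 xang -40.213225285131536 zax [ 1.2e-03  1.0e-04 -1.0e+00] j [ 0.34  0.35 -0.41  0.   -0.81  0.53]
A tool shift cm [1.61e+01 1.10e-01 1.00e-02]
B tool shift cm [ 8.05 -5.96  0.01]
C tool shift cm [-0.    0.08 -0.  ]
D tool shift cm [8.05 6.15 0.  ]
```

Call:
servo_tool:
  rows:
    - [0,0,0.05,1.5,0,0,0]
    - [0,0,0,1,0,0,0]
    - [0,0,0,0.3,0,0,0]
    - [0,0,0,0.15,0,0,0]
    - [0,0,0,0.15,0,0,0]
    - [0,0,0,0.15,0,0,0]
    - [0,0,0,0,0,0,0]

```text
clock: 14.55
position: [522.1, 12.0, 62.2]
ee_rot: [0.939, -0.345, -0.001, 0.0]
contact_force: [-5.9, 2.1, 9.2]
gripper_width: 0.0
```

Call:
servo_tool:
  rows:
    - [0,0,0,0.15,0,0,0]
    - [0,0,0,0.15,0,0,0]
    - [0,0,0,0,0,0,0]

```text
clock: 14.85
position: [523.3, 12.2, 58.5]
ee_rot: [0.939, -0.345, 0.001, -0.0]
contact_force: [0.5, 0.1, 0.2]
gripper_width: 0.1
```

Call:
servo_tool:
  rows:
    - [0,0,0,0.15,0,0,0]
    - [0,0,0,0,0,0,0]

```text
clock: 15.05
position: [523.6, 12.2, 56.8]
ee_rot: [0.939, -0.345, 0.001, -0.0]
contact_force: [0.7, -0.3, 1.9]
gripper_width: 0.3
```

Call:
servo_tool:
  rows:
    - [0,0,0,0.15,0,0,0]
    - [0,0,0,0,0,0,0]

```text
clock: 15.25
position: [523.6, 12.2, 56.6]
ee_rot: [0.939, -0.344, 0.001, -0.0]
contact_force: [-2.3, -0.4, 11.0]
gripper_width: 0.1
```

Call:
servo_tool:
  rows:
    - [0,0,0,-3,0,0,0]
    - [0,0,0,-5,0,0,0]
    - [0,0,0,-5,0,0,0]
    - [0,0,0,-5,0,0,0]
    - [0,0,0,-3,0,0,0]
    - [0,2.7,3.3,0,0,0,0]
    - [0,2.7,3.3,0,0,0,0]
    - [0,2.7,3.3,0,0,0,0]
    - [0,2.7,3.3,0,0,0,0]
    - [0,2.7,3.3,0,0,0,0]
    - [0,2.7,3.3,0,0,0,0]
    - [0,2.7,3.3,0,0,0,0]

```text
clock: 16.45
position: [517.0, -288.0, 264.5]
ee_rot: [0.939, -0.345, -0.0, -0.0]
contact_force: [1.4, 1.3, 0.1]
gripper_width: 0.6
```

Call:
servo_tool:
  rows:
    - [0,2.7,3.3,0,0,0,0]
    - [0,2.7,3.3,0,0,0,0]
    - [0,0,0,0,0,0,0]
    - [0,0,0,0,0,0,0]

```text
clock: 16.85
position: [515.2, -372.4, 263.6]
ee_rot: [0.938, -0.346, -0.001, -0.0]
contact_force: [-0.1, -0.6, -0.6]
gripper_width: -0.1
```

Run:
```python
from h import *
from bench import get_image
import pickle
d=pickle.load(open("d.pkl","rb"))
t=get_image("top")["image"];s=get_image("scene")["image"]
a=[d["top"]["image"][165:265,225:330],t[165:265,225:330],d["scene"]["image"][185:275,225:320],s[185:275,225:320]]
a=[cv2.resize(v,(400,300),interpolation=cv2.INTER_CUBIC) for v in a]
cv2.imwrite("pics/p8.png",np.vstack([np.hstack(a[:2]),np.hstack(a[2:])])[:,:,::-1])
cv2.imwrite("pics/p9.png",np.hstack([cv2.resize(v,(400,300)) for v in(t,s)])[:,:,::-1])
```

```text
(no output)
```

View pics/p8.png

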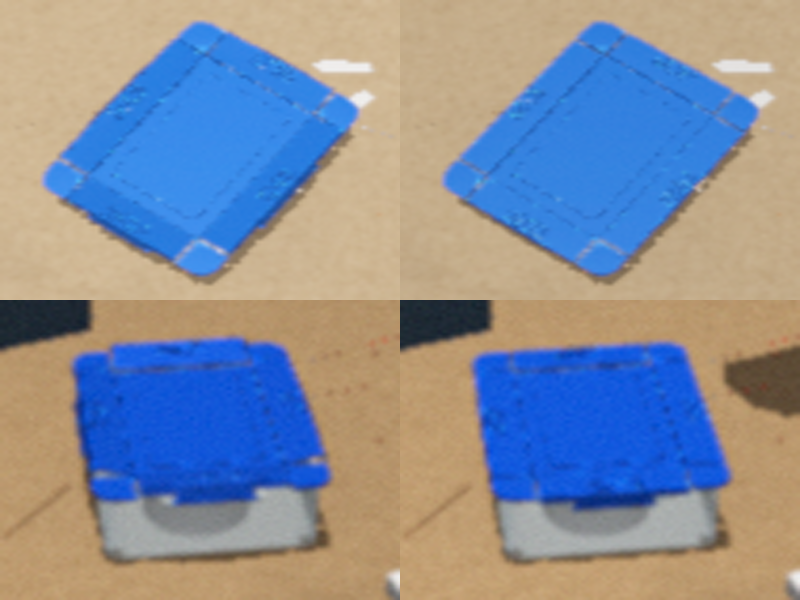

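View pics/p9.png

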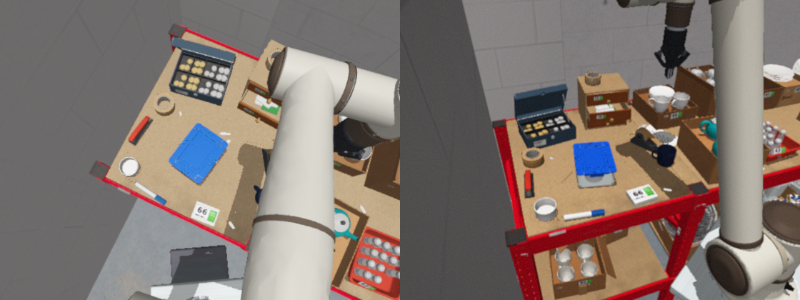

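The before/after views show all four sections flush with the corners. The lid's corners are at the same pixels as at the start, and the other items are undisturbed. Handing in.

```bash
python3 -c "from bench import *;print(job_done())"
```

```text
the job is handed in; nothing more can be done
None
```

All four rim sections are clicked shut. I pressed them one at a time with the closed fingertips, in the order right, left, and then the two short edges. I handed in at about 17 s on the robot's clock.

- **Snaps:** each section resisted with up to about 8–10 N, snapped, and then held firm against its hard stop at about 11–14 N. The side force at the tool reached about 6 N at most.
- **Final pictures:** the top and scene views show all four sections flush with the lid's corners. The box corners are at the same pixels as at the start. The bystanders that can be seen stand where they were; the arm partly hid the mug and tape dispenser in the last top view, but both show in the scene view.
- **Disagreement:** contact came about 20 mm lower on the tool reading than the stated 11 mm fingertip reach implies. I felt for contact in small steps instead of relying on that figure.
- **Slip:** one sideways move went the wrong way, over clear space past the box. No contact force showed at its end, and I corrected it.

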